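Set the light-panel dial and trip the copy-stand shutter

TASK

Get the glass negative photographed: with the fingertips on the big knurled dial of the grey controller, rub it round clockwise until its white line has clicked in at the green mark, and only then press the red shutter button all the way down for a moment and let it come up again. Do it all by touch: pick nothing up, and leave everything else on the table where it stands.

Things in the scene. Friction and masses are not known exactly. Their poses are not given: they have to be found in the camera images.
- console: the light-panel controller, a fixed grey box 150 (x) x 170 (y) x 45 mm high, the dial at the middle of its top; origin at the centre of its underside, z up. Six marks lie on its top, 62 mm from the dial's axis, at 75, 45, 15, -15, -45 and -75 degrees from the console's +x towards its +y; the one at -15 degrees is green and wide, the others thin and black
- dial_top (a point): centre of the dial's top face, on its vertical axis, 70 mm above the table. The dial: a black disc, 92 mm diameter, 18 mm thick, rim and flat top knurled, a white line on the top 11 to 45 mm from the axis. It is sprung: pushed down it sinks from about 2 N, 1.5 N more per mm, to a stop at 6 mm; a fingertip pushing it 4 to 5 mm down, 30 mm from the axis, can rub it round
- dial_line (a point): outer end of the white line on the dial's top face, 45 mm from the axis; it turns with the dial
- green_mark (a point): centre of the green mark, 9 x 15 mm, on the console's top, 62 mm from the dial's axis
- dial (a joint): dial angle in rad, growing clockwise seen from above. Clicks every 0.5236 rad (30 degrees) at 0, 0.524, 1.047, 1.571, 2.094, 2.618: the line then points at the six marks in turn, 0 at the 75 degree mark, 1.571 at the green one. Starts in one of the first three. About 0.06 N m turns it over a hump; let go, it springs into the nearest click. Stops at -0.3 and 2.9
- shutter_top (a point): centre of the top of the red shutter button, a round cap of 26 mm diameter in a black collar on a fixed white box, 80 x 80 x 30 mm; the button is pressed straight down
- shutter (a joint): travel of the shutter button in m: 0 up, 0.006 fully down (about 5 N); springs back up
- loupe: black magnifier standing upright, 42 mm diameter, 46 mm high, origin at the centre of its underside, loose
- weight: brass paperweight with a small knob, 44 mm diameter, 42 mm high, origin at the centre of its underside, loose
- eraser: white eraser, 25 x 50 x 14 mm, origin at the centre of its underside, loose
- bottle: amber bottle with a white cap, 48 mm diameter, 120 mm high, origin at the centre of its underside, loose
- brush: wooden-handled brush lying along its x axis, about 200 mm long, loose

How it is judged (in metres and radians):
On the way, in this order (a step that is already met when the one before it is completed fails the run):
1. the dial has clicked in at the green mark (value of joint dial between 1.4908 and 1.6508 rad), for 0.2 s.
2. the shutter button is pressed fully down with the dial at the green mark (all of step 1 and value of joint shutter above 0.0045 m), for 0.05 s.
At the end, for the whole second after the job is handed in: the dial rests in the click at the green mark (1.571 rad within 0.08), the shutter button is up again (less than 1.5 mm down), and every loose thing lies within 20 mm of where it was (all of step 1 and velocity of joint dial between -0.05 and 0.05 rad/s and value of joint shutter below 0.0015 m and distance of each of loupe, weight, eraser, bottle, brush from where it was at the start of the episode below 0.02 m); the robot touches nothing.
It fails at once if the shutter button is pressed (more than 3 mm) while the dial is not at the green mark (value of joint shutter above 0.003 m and not (value of joint dial between 1.4908 and 1.6508 rad)).
It fails at once if another thing on the table is lifted, carried or pushed away (more than 20 mm) (distance of any of loupe, weight, eraser, bottle, brush from where it was at the start of the episode above 0.02 m).
It also fails if it takes over 51 s, if anything falls off the work surface, if the arm or the gripper's body presses on something with over 40 N, if the wrist force passes 120 N, or if a joint passes its speed limit or range.

ROBOT

A 6-joint arm with a two-finger parallel gripper is mounted at the origin on the work surface. World frame = base frame: x ahead of the robot, y to its left, z up, the work surface at z = 0. Lengths are in mm, angles in degrees, forces in N, time in s.
With the tool pointing down it reaches from about 350 to 850 mm from the base axis. Payload 8.1 kg.
Tool frame: the origin (TCP) lies on the centre line of the jaws, within the pads' length; the fingertips stand r.tip_extent ahead of it and the grasp point (between the pads) lies 8 mm behind it (r.tip_extent is the distance from the TCP to the fingertips, in mm); z points along the fingers, y is the direction in which the jaws open and shut (so a half turn about z gives the same grasp; the last joint's range is limited). The gripper opens to 85 mm and grips with 20 to 120 N. Pads are 22 mm wide; open, the fingers measure 114 mm over their backs; the gripper's body (76 mm by 85 mm) begins 54 mm behind the grasp point. The pads swing forward as they close: fully open they stand 13 mm farther back than shut.
Start: joints at [-80.753, 7.471, 85.268, -0, 87.261, -4.893], TCP at [146.602, -581.819, 242.292] pointing down, gripper open.
Joint ranges: [-169.43, 169.43], [-51.17, 129.36], [1.28, 143.12], [-76.62, 256.62], [0, 156.53], [-152.29, 152.29]. Speed limits (degrees/s): [136.94, 136.94, 159.86, 180, 180, 180].

INTERFACE

Orientations are given as [roll, pitch, yaw] about the fixed x, y, z axes, in that order (R = Rz(yaw) Ry(pitch) Rx(roll)).
In Python, from bench import sense, optics, hand_in, spotter, r gives the robot as it stands.
- The arm moves only by the tool apply_moves, never from a script. Its argument "series" is a list of rows, each a list of 3 entries, a list of its own where there are three numbers: the opening, from 0 (shut) to 1 (fully open), then the shift along the world's x, y, z in m, then the turn about the world's z in rad. In form: [[grip, [x, y, z], turn], ...]. A call has 1 to 5 rows; each row is the pose to reach, as a shift and turn from the pose measured when the call began; what a row does not reach only later rows make up. A row lasts 1/8 s, in which the tool goes at most 62.5 mm and 10.7 degrees, less where a joint would pass 70% of its speed; a pose out of reach is approached as far as the arm can. A call with a gripper value outside its range is refused whole. The fingers move at their own pace and stop on an object; "grip_force" is the grip in N (left out, the last holds). Time passes only in rows, so rows that repeat a pose let the fingers close. It gives the time, the measured TCP pose, the force and the opening at its end, in the units of the state.
- sense(): the state, without advancing time (a new reading comes with each control period).
- optics.snapshot(name): name is "side" or "top" or "wrist"; returns a dict with "color" (480x640x3 uint8, blue, green, red), "intrinsics" (3x3 intrinsics, pixels), "rvec" (rotation vector, rad) and "tvec" (3), from world to camera coordinates, as OpenCV has them. Camera axes: x right, y down, z forward; pixel columns grow to the right and rows downward; lengths in mm; the calibration is good to about 2 mm. A picture is of the moment at which its call begins. There is no depth.
- hand_in(): hands the job in, once; it reports no verdict.
Trained networks look in a picture, given as the dict that the camera call returned (one of the last four; its "shot" number tells which), for a name from the list of things; names that differ only in an ending like _2 or _b are one class to them, and where a whole thing is asked for, a point or a joint stands for the part that bears it (a point fixed in the world has none). Each returns a list of dicts, best first, with "p" (0 to 1); they miss things now and then, are a little off and sometimes report something else, mostly with a low value. They report only what shows in the picture. A call takes as long as a camera call.
- spotter.search_frame(picture, query): "xyz" ([x, y, z] in mm, in the coordinates of the camera as it stood for that picture, good to about 4 mm: the middle of the surface that is visible of it).
- spotter.masks_of(picture, query): "mask" (480x640 bool, what is visible of it).
The state is a dict: "time": time; "joint_pos": joint angles; "qd": joint speeds; "joint_efforts": joint torques, N m; "tool_pos": TCP position; "tcp_rot": TCP orientation; "ft_force": force on the tool from outside, world axes, zero at the start; "wrist_torque": the same for the moment, N m; "finger_gap": finger opening in mm.
Only numpy, scipy, OpenCV 4.12 (cv2) and the standard library are available. Lean on these libraries where they do the work, as an engineer would, in place of code of your own. Each camera call takes 0.05 s, during which the arm holds its last target.

## Working session

There is one attempt and no reset: what is moved stays moved. The work goes in short steps, Python scripts to look and compute and a tool call to move; the robot and the scene stay as the last step left them, time stands still between calls to the robot, and variables do not carry over. Pictures are saved under pics/ and viewed, and the job is handed in when it is done.

Besides the shell and the picture viewer there is one more tool, called after "Request:" by a JSON object that holds its "api" and its "payload". apply_moves: Moves the arm, as the interface text tells. Its arguments: {"type":"object","properties":{"series":{"type":"array"},"grip_force":{"type":"number"}},"required":["series"]}

```bash
mkdir -p pics; cat > h.py <<'E'
from bench import sense, optics, hand_in, spotter, r
import numpy as np, cv2
def toworld(p,xyz):
    R,_=cv2.Rodrigues(np.array(p['rvec'],float)); t=np.array(p['tvec'],float).ravel()
    return R.T@(np.array(xyz,float).ravel()-t)
def pix2plane(p,uv,z):
    R,_=cv2.Rodrigues(np.array(p['rvec'],float)); t=np.array(p['tvec'],float).ravel()
    d=R.T@np.linalg.inv(np.array(p['intrinsics']))@np.array([uv[0],uv[1],1.]); c=-R.T@t
    return c+d*(z-c[2])/d[2]
def proj(p,X):
    q,_=cv2.projectPoints(np.array(X,float).reshape(-1,3),np.array(p['rvec'],float),np.array(p['tvec'],float),np.array(p['intrinsics'],float),None); return q.reshape(-1,2)
E
python3 - <<'E'
from h import *
print(sense(), r.tip_extent)
for n in ['top','side']:
    p=optics.snapshot(n); cv2.imwrite(f'pics/{n}0.png',p['color'])
    for q in ['console','dial_top','dial_line','green_mark','shutter_top','loupe','weight','eraser','bottle','brush']:
        print(n,q,[(np.round(toworld(p,d['xyz'])).tolist(),round(d['p'],2)) for d in spotter.search_frame(p,q)[:2]])
E
```

```text
{'time': 0.0, 'joint_pos': array([-8.07528317e+01,  7.51408747e+00,  8.53321114e+01,  5.21790594e-04,
        8.72611675e+01, -4.89129155e+00]), 'qd': array([-0.08180963, -0.00222765, -0.0324239 , -0.02999619,  0.10681763,
        0.01764498]), 'joint_efforts': array([-1.85049699e-03, -5.69397640e+01, -5.00557995e+01, -3.54219583e-04,
        1.43354145e-02, -2.59149647e-05]), 'tool_pos': array([ 146.51421606, -581.27290961,  241.22791098]), 'tcp_rot': array([-1.79893069e+02, -9.67389154e-03,  1.41384254e+01]), 'ft_force': array([-0.03085229,  1.08424033, -0.99402261]), 'wrist_torque': array([ 0.02565344, -0.0295614 , -0.02664931]), 'finger_gap': 85.26587883296294} 11.0
top console [([510.0, 169.0, 46.0], 0.75)]
top dial_top [([510.0, 181.0, 71.0], 0.65)]
top dial_line [([508.0, 176.0, 69.0], 0.85)]
top green_mark [([506.0, 174.0, 46.0], 0.77)]
top shutter_top [([769.0, 77.0, 13.0], 0.57)]
top loupe [([457.0, -1.0, 48.0], 0.8)]
top weight [([656.0, -0.0, 26.0], 0.74), ([455.0, -0.0, 44.0], 0.6)]
top eraser [([772.0, 75.0, 14.0], 0.51), ([509.0, 178.0, 72.0], 0.23)]
top bottle [([738.0, -67.0, 83.0], 0.85)]
top brush [([586.0, -479.0, 18.0], 0.82)]
side console [([500.0, 215.0, 46.0], 0.86), ([505.0, 190.0, 71.0], 0.64)]
side dial_top [([506.0, 194.0, 68.0], 0.9), ([501.0, 215.0, 48.0], 0.74)]
side dial_line [([502.0, 193.0, 71.0], 0.97), ([450.0, 9.0, 42.0], 0.41)]
side green_mark [([500.0, 219.0, 45.0], 0.87)]
side shutter_top [([471.0, -201.0, 53.0], 0.46)]
side loupe [([453.0, 10.0, 42.0], 0.77), ([737.0, -53.0, 62.0], 0.44)]
side weight [([654.0, 8.0, 29.0], 0.7), ([738.0, -56.0, 59.0], 0.45)]
side eraser [([501.0, 193.0, 72.0], 0.27)]
side bottle [([740.0, -55.0, 59.0], 0.67), ([497.0, 216.0, 48.0], 0.43)]
side brush [([572.0, -474.0, 16.0], 0.83)]
```

View pics/top0.png

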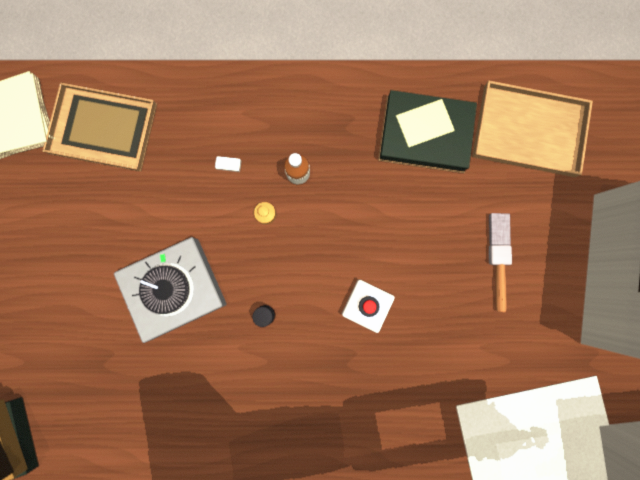

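View pics/side0.png

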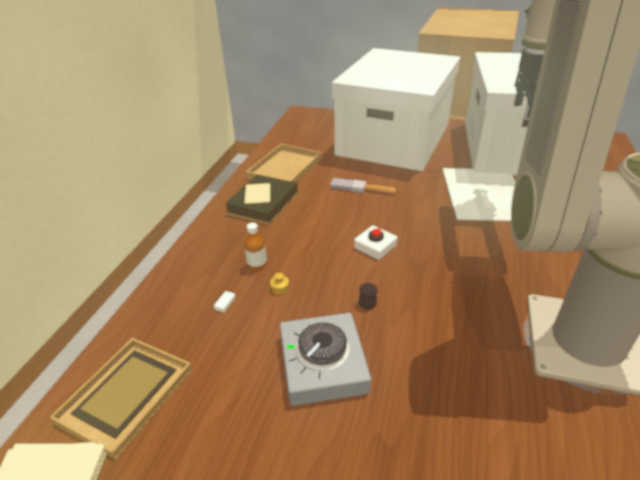

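The top view shows the console at about (168,289) px, with the dial centre near (163,289), the line's outer end near (139,281) and the green mark near (163,258). The shutter's red cap is near (369,307). I'll zoom in to measure these.

```bash
python3 - <<'E'
from h import *
c=cv2.imread('pics/top0.png')
a=cv2.resize(c[230:350,105:235],None,fx=4,fy=4,interpolation=cv2.INTER_CUBIC)
s=cv2.imread('pics/side0.png')
b=cv2.resize(s[300:420,265:395],None,fx=4,fy=4,interpolation=cv2.INTER_CUBIC) 
cv2.imwrite('pics/crop0.png',cv2.resize(np.hstack([a,b]),None,fx=.76,fy=.76))
p=optics.snapshot('top'); q=optics.snapshot('side')
for P in(p,q):
    hsv=cv2.cvtColor(P['color'],cv2.COLOR_BGR2HSV)
    g=(abs(hsv[...,0].astype(int)-60)<12)&(hsv[...,1]>150)&(hsv[...,2]>120)
    rd=((hsv[...,0]<4)|(hsv[...,0]>176))&(hsv[...,1]>215)&(hsv[...,2]>150)
    for n,m,z in(('g',g,45),('r',rd,45)):
        k,l,st,ce=cv2.connectedComponentsWithStats(m.astype(np.uint8))
        for i in range(1,k):
            if st[i,4]>8: print(n,ce[i],st[i,4],st[i,:4],pix2plane(P,ce[i],z).round(1))
    for nm in ['dial_top','dial_line','shutter_top','console']:
        for d in spotter.masks_of(P,nm)[:1]:
            m=d['mask']; k=np.argwhere(m)[:,::-1]; print(nm,d['p'],len(k),k.min(0),k.max(0),k.mean(0), pix2plane(P,k.mean(0),70).round(1),pix2plane(P,(k.min(0)+k.max(0))/2,70).round(1))
    R,_=cv2.Rodrigues(np.array(P['rvec'])); print('cam',(-R.T@np.array(P['tvec']).ravel()).round(0))
E
```

```text
g [162.26315789 257.57894737] 19 [161 255   4   6] [569.1 194.   45. ]
dial_top 0.95 1994 [139 264] [189 313] [163.89117352 288.99247743] [508.5 180.1  70. ] [509.4 179.9  70. ]
dial_line 0.75 2026 [139 264] [189 313] [163.97235933 288.82033564] [508.8 180.   70. ] [509.4 179.9  70. ]
console 0.65 7038 [114 237] [226 341] [169.60429099 288.45723217] [509.4 169.3  70. ] [508.4 168.6  70. ]
cam [ 530. -117.  926.]
g [290.06666667 346.06666667] 15 [288 345   6   3] [570.7 193.9  45. ]
dial_top 0.56 1762 [298 322] [347 364] [322.67139614 342.88081725] [505.6 191.   70. ] [505.8 191.4  70. ]
dial_line 0.81 1668 [299 323] [346 364] [322.59592326 343.47781775] [505.3 192.5  70. ] [505.5 192.6  70. ]
console 0.8 6420 [280 313] [370 403] [323.95700935 358.65218069] [493.7 225.8  70. ] [492.3 224.   70. ]
cam [340. 747. 754.]
```

View pics/crop0.png

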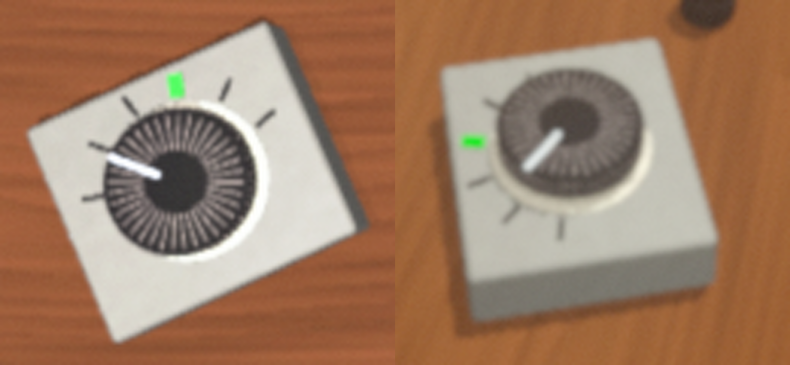

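```bash
python3 - <<'E'
from h import *
p=optics.snapshot('top'); q=optics.snapshot('side')
print(pix2plane(p,(162.6,289.9),70),pix2plane(q,(322.2,339.5),70))
cs=[]
for P,bx in((p,(340,275,400,340)),(q,(350,220,405,260))):
    im=P['color'].astype(int); B,G,Rr=[im[...,i] for i in range(3)]
    m=((Rr>130)&(G<60)&(B<60)); mm=np.zeros_like(m); x0,y0,x1,y1=bx; mm[y0:y1,x0:x1]=m[y0:y1,x0:x1]
    k=np.argwhere(mm)[:,::-1]; print(len(k),k.min(0),k.max(0),k.mean(0)); cs.append(k.mean(0))
    for z in(35,40,45,50): print(z,pix2plane(P,k.mean(0),z).round(1))
P=[]
for a in(p,q):
    R,_=cv2.Rodrigues(np.array(a['rvec'])); P.append(np.array(a['intrinsics'])@np.c_[R,np.array(a['tvec']).reshape(3,1)])
def tri(a,b):
    X=cv2.triangulatePoints(P[0],P[1],np.array(a,float).reshape(2,1),np.array(b,float).reshape(2,1)); return (X[:3]/X[3]).ravel().round(1)
print('shutter',tri(*cs),'dial',tri((162.6,289.9),(322.2,339.5)))
for nm in['shutter_top','loupe','eraser','weight','bottle']:
  for a in(p,q):
    for d in spotter.masks_of(a,nm)[:1]:
        k=np.argwhere(d['mask'])[:,::-1]; print(nm,d['p'],k.mean(0).round(),len(k), pix2plane(a,k.mean(0),20).round())
a=cv2.resize(p['color'][270:345,335:405],None,fx=5,fy=5,interpolation=cv2.INTER_CUBIC)
b=cv2.resize(q['color'][215:270,345:405],None,fx=5,fy=5,interpolation=cv2.INTER_CUBIC)
cv2.imwrite('pics/sh.png',np.hstack([a,cv2.copyMakeBorder(b,0,a.shape[0]-b.shape[0],0,0,0)]))
E
```

```text
[506.74956672 182.51186168  70.        ] [508.58576977 183.36294262  70.        ]
16 [363 300] [369 311] [364.875  304.4375]
35 [ 476.7 -204.    35. ]
40 [ 477.  -203.5   40. ]
45 [ 477.3 -203.    45. ]
50 [ 477.6 -202.6   50. ]
3 [374 233] [376 235] [375. 234.]
35 [ 477.8 -216.2   35. ]
40 [ 476.8 -209.6   40. ]
45 [ 475.9 -202.9   45. ]
50 [ 474.9 -196.2   50. ]
shutter [ 476.6 -203.2   44.6] dial [507.7 182.9  69.7]
shutter_top 0.49 [377. 232.] 60 [ 478. -248.   20.]
loupe 0.24 [164. 289.] 2011 [507. 197.  20.]
loupe 0.56 [368. 295.] 436 [455.  -6.  20.]
eraser 0.78 [228. 163.] 305 [764.  74.  20.]
eraser 0.77 [225. 301.] 241 [760.  90.  20.]
weight 0.6 [265. 212.] 394 [663.  -3.  20.]
weight 0.88 [280. 283.] 294 [660.   5.  20.]
bottle 0.94 [297. 168.] 599 [754. -68.  20.]
bottle 0.9 [255. 248.] 805 [ 766. -106.   20.]
```

View pics/sh.png

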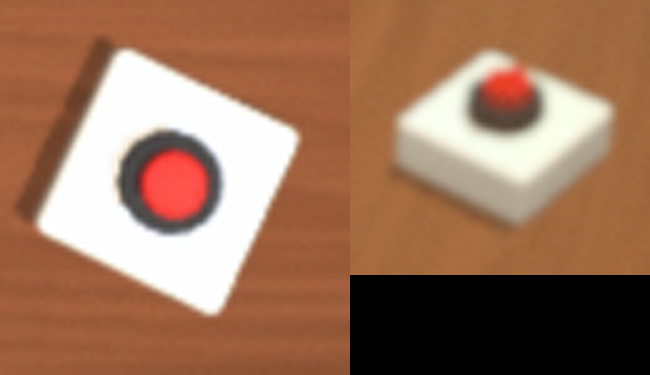

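Request:
{"api": "apply_moves", "payload": {"series": [[0.6,[0.06,0.06,0],0.18],[0.6,[0.12,0.12,0],0.36],[0.6,[0.18,0.18,0],0.54],[0.6,[0.24,0.24,0],0.72],[0.6,[0.28,0.29,0],0.9]], "grip_force": 40}}

```text
time: 2.82
tool_pos: [366.7, -357.4, 242.5]
tcp_rot: [180.0, 0.0, 66.0]
ft_force: [0.4, 0.2, 0.1]
finger_gap: 51.5
```

```bash
python3 - <<'E'
from h import *
p=optics.snapshot('top'); q=optics.snapshot('side')
P=[]
for a in(p,q):
    R,_=cv2.Rodrigues(np.array(a['rvec'])); P.append(np.array(a['intrinsics'])@np.c_[R,np.array(a['tvec']).reshape(3,1)])
X=cv2.triangulatePoints(P[0],P[1],np.array([[369.5],[306.7]]),np.array([[376.3],[232.3]])); print((X[:3]/X[3]).ravel())
for z in (44,48,52): print(pix2plane(p,(369.5,306.7),z),pix2plane(q,(376.3,232.3),z))
s=sense();print(s['tool_pos'],s['tcp_rot'],s['joint_pos'],s['ft_force'],s['finger_gap'])
E
```

```text
[ 473.51756702 -211.95580269   44.26535171]
[ 472.86817494 -212.10985332   44.        ] [ 474.14189277 -212.12826017   44.        ]
[ 473.1289522  -211.67701173   48.        ] [ 473.38734348 -206.72679589   48.        ]
[ 473.38972946 -211.24417014   52.        ] [ 472.63279419 -201.3253316    52.        ]
[ 369.1472451  -354.52984717  242.59794882] [ 1.79928468e+02 -1.06378949e-01  6.63279250e+01] [-49.67225091  -6.32535176  99.1249398    0.12712389  87.18276033
 -26.00633815] [-0.34084686 -0.56134558  0.01289544] 51.50385973563624
```

Request:
{"api": "apply_moves", "payload": {"series": [[0.6,[0.04,0.06,0],0.1],[0.6,[0.08,0.12,0],0.2],[0.6,[0.1,0.18,0],0.3],[0.6,[0.12,0.24,0],0.35],[0.6,[0.13,0.3,0],0.35]]}}

```text
time: 3.55
tool_pos: [494.5, -76.4, 242.7]
tcp_rot: [179.9, -0.1, 86.3]
ft_force: [1.0, 0.4, -0.1]
finger_gap: 51.2
```

Request:
{"api": "apply_moves", "payload": {"series": [[0.6,[0.015,0.06,0],0],[0.6,[0.02,0.12,-0.01],0],[0.6,[0.025,0.18,-0.02],0],[0.6,[0.025,0.235,-0.04],0],[0.6,[0.025,0.25,-0.06],0]]}}

```text
time: 4.18
tool_pos: [519.5, 176.1, 182.2]
tcp_rot: [179.9, -0.1, 86.5]
ft_force: [0.2, -0.1, -0.5]
finger_gap: 51.4
```

```bash
python3 - <<'E'
from h import *
s=sense();print(s['time'],s['tool_pos'],s['tcp_rot'],s['joint_pos'],s['ft_force'],s['finger_gap'])
E
```

```text
4.175 [519.45963784 176.0903234  182.23411   ] [ 1.79868669e+02 -1.22290994e-01  8.64556096e+01] [1.33187201e+01 1.41606562e+00 9.79729728e+01 8.00442831e-02
 8.04498119e+01 1.68500814e+01] [ 0.15014195 -0.11530491 -0.53822165] 51.36745076930669
```

Request:
{"api": "apply_moves", "payload": {"series": [[0.6,[-0.008,0.005,-0.04],0],[0.6,[-0.0118,0.007,-0.08],0],[0.6,[-0.0118,0.007,-0.09],0],[0.6,[-0.0118,0.007,-0.092],0]]}}

```text
time: 4.68
tool_pos: [508.0, 182.3, 90.4]
tcp_rot: [179.9, -0.1, 86.4]
ft_force: [0.7, 0.3, 0.3]
finger_gap: 51.0
```

```bash
python3 - <<'E'
from h import *
s=sense();print(s['time'],s['tool_pos'],s['tcp_rot'],s['ft_force'],s['finger_gap'])
p=optics.snapshot('side');cv2.imwrite('pics/s1.png',cv2.resize(p['color'][250:430,230:430],None,fx=3,fy=3,interpolation=cv2.INTER_CUBIC))
E
```

```text
4.675 [508.00372794 182.26732905  90.36691189] [ 1.79884931e+02 -1.02309861e-01  8.63922891e+01] [0.68754173 0.33295353 0.26528538] 50.98963580421731
```

View pics/s1.png

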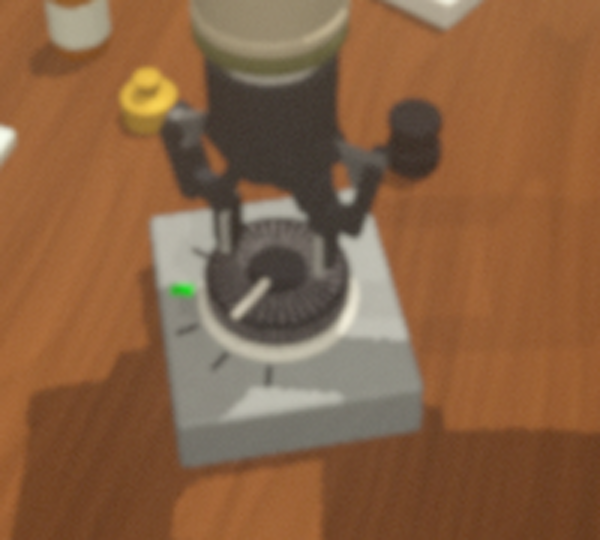

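The side view shows the two fingertips straddling the hub just above the dial, with the line still at the second mark. I'll lower until I feel contact.

Request:
{"api": "apply_moves", "payload": {"series": [[0.6,[0,0.0005,-0.004],0],[0.6,[0,0.0005,-0.007],0],[0.6,[0,0.0005,-0.008],0]]}}

```text
time: 5.1
tool_pos: [508.9, 183.0, 83.5]
tcp_rot: [179.8, -0.1, 86.4]
ft_force: [-0.2, 0.7, 0.3]
finger_gap: 51.4
```

Request:
{"api": "apply_moves", "payload": {"series": [[0.6,[0,0,-0.002],0],[0.6,[0,0,-0.003],0]]}}

```text
time: 5.35
tool_pos: [508.9, 183.1, 80.4]
tcp_rot: [179.8, -0.1, 86.4]
ft_force: [0.0, 0.3, -0.3]
finger_gap: 51.2
```

Request:
{"api": "apply_moves", "payload": {"series": [[0.6,[0,0,-0.002],0],[0.6,[0,0,-0.003],0]]}}

```text
time: 5.6
tool_pos: [508.8, 183.1, 77.4]
tcp_rot: [179.8, -0.1, 86.4]
ft_force: [-1.0, -1.1, 2.9]
finger_gap: 51.3
```

Request:
{"api": "apply_moves", "payload": {"series": [[0.6,[0,0,-0.002],0],[0.6,[0,0,-0.002],0]]}}

```text
time: 5.85
tool_pos: [508.9, 183.1, 75.6]
tcp_rot: [179.8, -0.1, 86.4]
ft_force: [-2.4, -0.3, 3.9]
finger_gap: 51.4
```

Request:
{"api": "apply_moves", "payload": {"series": [[0.6,[0,0,-0.002],0],[0.6,[0,0,-0.003],0]]}}

```text
time: 6.1
tool_pos: [508.9, 183.2, 73.2]
tcp_rot: [179.8, -0.1, 86.4]
ft_force: [-4.3, -1.0, 9.0]
finger_gap: 51.1
```

Request:
{"api": "apply_moves", "payload": {"series": [[0.6,[0,0,0],-0.08],[0.6,[0,0,0],-0.16],[0.6,[0,0,0],-0.24]]}}

```text
time: 6.48
tool_pos: [508.9, 183.0, 73.7]
tcp_rot: [179.8, -0.1, 72.5]
ft_force: [-4.0, -1.0, 8.4]
finger_gap: 51.5
```

```bash
python3 - <<'E'
from h import *
s=sense();print(s['wrist_torque'])
p=optics.snapshot('side');cv2.imwrite('pics/s2.png',cv2.resize(p['color'][280:410,260:390],None,fx=4,fy=4,interpolation=cv2.INTER_CUBIC))
E
```

```text
[-0.33254498  0.82236547 -0.01476406]
```

View pics/s2.png

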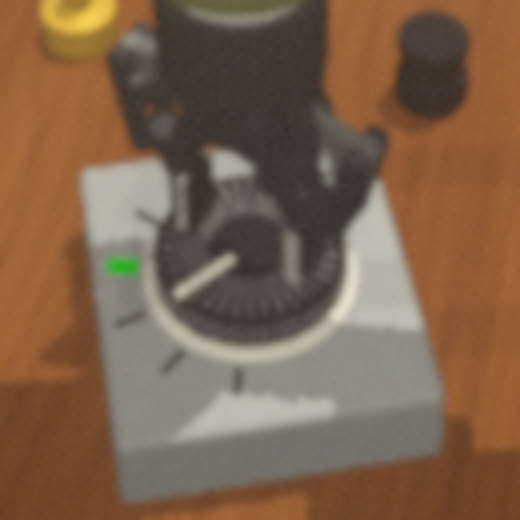

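```bash
cat >> h.py <<'E'
C=np.array([507.7,183.0])
def ang(p,a,b,z): # inner, outer px
    A=pix2plane(p,a,z);B=pix2plane(p,b,z); return A.round(1),B.round(1),np.degrees(np.arctan2(B[1]-A[1],B[0]-A[0])),np.degrees(np.arctan2(B[1]-C[1],B[0]-C[0]))
E
python3 - <<'E'
from h import *
p=optics.snapshot('side')
print(ang(p,(260+237/4,280+258/4),(260+175/4,280+298/4),66))
print(ang(p,(230+268/3,250+282/3),(230+232/3,250+320/3),70))
E
```

```text
(array([511.8, 193.1,  66. ]), array([533.1, 222.8,  66. ]), np.float64(54.25658981742227), np.float64(57.45216189244599))
(array([510.9, 195.2,  70. ]), array([524.2, 229. ,  70. ]), np.float64(68.5401441223954), np.float64(70.2411659683045))
```

Request:
{"api": "apply_moves", "payload": {"series": [[0.6,[0,0,-0.0003],-0.08],[0.6,[0,0,-0.0003],-0.16],[0.6,[0,0,-0.0003],-0.24],[0.6,[0,0,-0.0003],-0.32],[0.6,[0,0,-0.0003],-0.4]]}}

```text
time: 7.2
tool_pos: [509.1, 182.9, 74.1]
tcp_rot: [179.8, -0.1, 49.5]
ft_force: [-3.1, -1.0, 7.3]
finger_gap: 51.1
```

Request:
{"api": "apply_moves", "payload": {"series": [[0.6,[0,0,0],-0.08],[0.6,[0,0,0],-0.16],[0.6,[0,0,0],-0.24],[0.6,[0,0,0],-0.32],[0.6,[0,0,0],-0.38]]}}

```text
time: 7.82
tool_pos: [509.6, 182.9, 74.8]
tcp_rot: [179.7, -0.2, 27.6]
ft_force: [-1.6, -1.5, 6.6]
finger_gap: 51.5
```

```bash
python3 - <<'E'
from h import *
s=sense();print(s['wrist_torque'])
p=optics.snapshot('side');cv2.imwrite('pics/s3.png',cv2.resize(p['color'][280:410,260:390],None,fx=4,fy=4,interpolation=cv2.INTER_CUBIC))
E
```

```text
[-0.23082462  0.35443839  0.07217551]
```

View pics/s3.png

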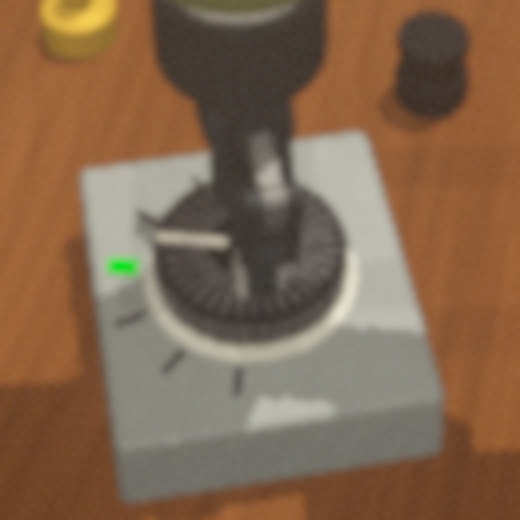

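```bash
python3 - <<'E'
from h import *
p=optics.snapshot('side')
for z in(66,68): print(ang(p,(260+228/4,280+242/4),(260+155/4,280+238/4),z))
E
```

```text
(array([518.5, 184.9,  66. ]), array([552.8, 191. ,  66. ]), np.float64(10.189797616001385), np.float64(10.08510379971095))
(array([518. , 186.5,  68. ]), array([552.2, 192.6,  68. ]), np.float64(10.18979761600141), np.float64(12.222941134465474))
```

Request:
{"api": "apply_moves", "payload": {"series": [[0.6,[0,0,0.003],0],[0.6,[0,0,0.006],0],[0.6,[0,0,0.03],0],[0.6,[0,0,0.08],0],[0.6,[0,-0.05,0.12],0]]}}

```text
time: 8.55
tool_pos: [509.8, 135.7, 195.6]
tcp_rot: [179.7, -0.3, 27.8]
ft_force: [1.7, -0.7, -0.0]
finger_gap: 50.9
```

Request:
{"api": "apply_moves", "payload": {"series": [[0.2,[-0.01,-0.06,0.03],0],[0.0,[-0.01,-0.12,0.05],0],[0.0,[-0.01,-0.18,0.05],0]]}}

```text
time: 8.93
tool_pos: [500.5, -43.5, 248.0]
tcp_rot: [179.6, -0.5, 27.9]
ft_force: [0.9, -0.9, 0.1]
finger_gap: 0.3
```

```bash
python3 - <<'E'
from h import *
p=optics.snapshot('side');q=optics.snapshot('top')
a=cv2.resize(p['color'][300:410,270:380],None,fx=3.6,fy=3.6,interpolation=cv2.INTER_CUBIC)
b=cv2.resize(q['color'][235:345,110:220],None,fx=3.6,fy=3.6,interpolation=cv2.INTER_CUBIC)
cv2.imwrite('pics/s4.png',np.hstack([a,b]))
w=optics.snapshot('wrist');cv2.imwrite('pics/w4.png',w['color'])
E
```

```text
(no output)
```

View pics/s4.png

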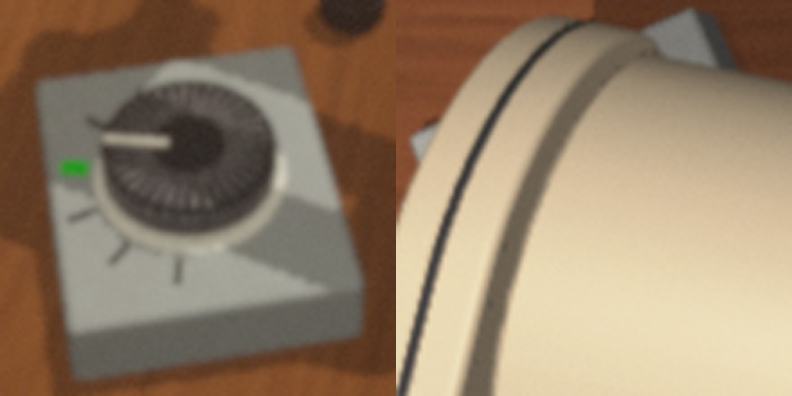

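Now released, the side view shows the line from (168,143) to (102,138) in the crop. I'll check its angle numerically and move on towards the shutter, then check again from above.

```bash
python3 - <<'E'
from h import *
p=optics.snapshot('side')
print(ang(p,(270+168/3.6,300+143/3.6),(270+102/3.6,300+138/3.6),70))
# predicted line ends per click
for a in (40,10,-20):
    t=np.radians(a); print(a,proj(p,[[C[0]+k*np.cos(t),C[1]+k*np.sin(t),70] for k in(11,45)]).round(1).tolist())
print(270+168/3.6,300+143/3.6,270+102/3.6,300+138/3.6)
E
```

```text
(array([518.6, 186.5,  70. ]), array([553.2, 191.7,  70. ]), np.float64(8.6480489561807), np.float64(10.847030520904536))
40 [[317.4, 341.4], [300.7, 347.6]]
10 [[316.9, 339.1], [299.1, 338.1]]
-20 [[318.0, 336.9], [303.7, 329.3]]
316.6666666666667 339.72222222222223 298.3333333333333 338.3333333333333
```

Request:
{"api": "apply_moves", "payload": {"series": [[0.0,[-0.01,-0.06,0.0],0],[0.0,[-0.02,-0.12,0],0],[0.0,[-0.027,-0.168,-0.04],0],[0.0,[-0.027,-0.168,-0.09],0],[0.0,[-0.027,-0.168,-0.12],0]]}}

```text
time: 9.75
tool_pos: [471.5, -209.1, 122.0]
tcp_rot: [180.0, -0.2, 27.7]
ft_force: [0.0, 1.3, -0.1]
finger_gap: 0.0
```

```bash
python3 - <<'E'
from h import *
s=sense();print(s['time'],s['tool_pos'],s['tcp_rot'],s['ft_force'],s['finger_gap'],s['joint_pos'])
p=optics.snapshot('side');q=optics.snapshot('top')
a=cv2.resize(p['color'][190:270,330:430],None,fx=4,fy=4,interpolation=cv2.INTER_CUBIC)
b=cv2.resize(q['color'][240:340,110:210],None,fx=4,fy=4,interpolation=cv2.INTER_CUBIC)
cv2.imwrite('pics/s5.png',np.hstack([np.pad(a,((0,80),(0,0),(0,0))),b]))
w=optics.snapshot('wrist');cv2.imwrite('pics/w5.png',w['color'])
E
```

```text
9.75 [ 471.4764064  -209.06128534  121.98162973] [ 1.79979408e+02 -1.64904601e-01  2.76618310e+01] [ 0.00800219  1.27037999 -0.11512219] 0.007715042787085915 [-29.69877633  -0.41257453 106.37462484   0.13295061  73.93170875
  32.60274229]
```

View pics/s5.png

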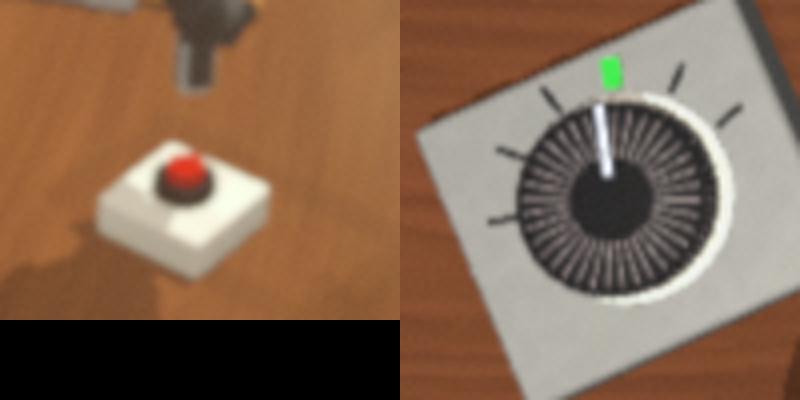

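View pics/w5.png

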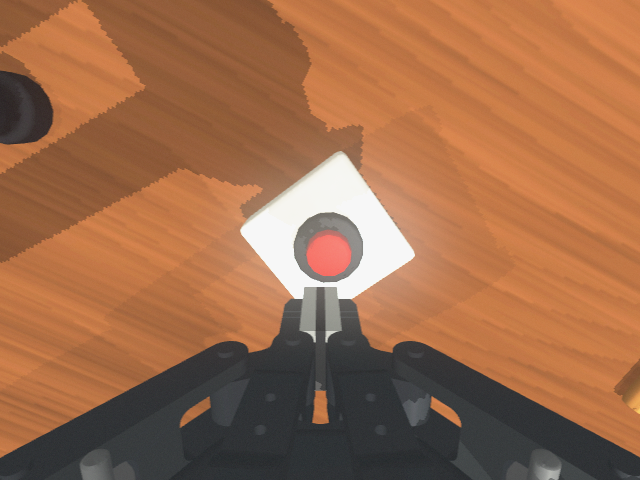

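The dial reads clicked in at green: the top view shows the line aimed at the mark (610,73), and the side view gives 9–11° against the 10° expected. The wrist view has the red cap at (329,255). I'll refine the shutter position from that.

```bash
python3 - <<'E'
from h import *
w=optics.snapshot('wrist');q=optics.snapshot('top')
for z in(44,48,52): print(z,pix2plane(w,(329,255),z),pix2plane(q,(369.5,306.7),z))
s=sense();print(s['tool_pos'])
E
```

```text
44 [ 472.88532464 -214.04115053   44.        ] [ 472.86817494 -212.10985332   44.        ]
48 [ 474.08082537 -213.3028529    48.        ] [ 473.1289522  -211.67701173   48.        ]
52 [ 475.2763261  -212.56455528   52.        ] [ 473.38972946 -211.24417014   52.        ]
[ 473.67978262 -210.21018213  126.69480456]
```

Request:
{"api": "apply_moves", "payload": {"series": [[0.0,[0,-0.0023,-0.04],0],[0.0,[0,-0.0023,-0.06],0],[0.0,[0,-0.0023,-0.06],0]]}}

```text
time: 10.38
tool_pos: [473.9, -212.0, 67.0]
tcp_rot: [179.7, -0.3, 27.8]
ft_force: [0.7, -0.2, 0.6]
finger_gap: -0.0
```

Request:
{"api": "apply_moves", "payload": {"series": [[0.0,[0,0,-0.003],0],[0.0,[0,0,-0.006],0],[0.0,[0,0,-0.006],0]]}}

```text
time: 10.75
tool_pos: [474.8, -212.4, 62.1]
tcp_rot: [179.6, -0.4, 27.8]
ft_force: [1.4, -0.2, 1.9]
finger_gap: -0.1
```

Request:
{"api": "apply_moves", "payload": {"series": [[0.0,[-0.001,0,-0.002],0],[0.0,[-0.001,0,-0.003],0]]}}

```text
time: 11.0
tool_pos: [474.5, -212.6, 59.7]
tcp_rot: [179.6, -0.4, 27.8]
ft_force: [2.5, 0.9, 2.5]
finger_gap: 0.2
```

Request:
{"api": "apply_moves", "payload": {"series": [[0.0,[0,0,-0.002],0],[0.0,[0,0,-0.002],0]]}}

```text
time: 11.25
tool_pos: [474.5, -212.6, 57.7]
tcp_rot: [179.6, -0.4, 27.8]
ft_force: [0.9, 1.0, 4.9]
finger_gap: 0.2
```

Request:
{"api": "apply_moves", "payload": {"series": [[0.0,[0,0,-0.001],0],[0.0,[0,0,-0.002],0],[0.0,[0,0,-0.002],0]]}}

```text
time: 11.62
tool_pos: [474.6, -212.7, 56.8]
tcp_rot: [179.6, -0.4, 27.8]
ft_force: [-4.2, 3.6, 15.4]
finger_gap: -0.1
```

```bash
python3 - <<'E'
from h import *
s=sense();print(s['time'],s['tool_pos'],s['ft_force'])
p=optics.snapshot('side');q=optics.snapshot('top')
a=cv2.resize(p['color'][200:270,340:420],None,fx=5,fy=5,interpolation=cv2.INTER_CUBIC)
b=cv2.resize(q['color'][245:315,110:190],None,fx=5,fy=5,interpolation=cv2.INTER_CUBIC)
cv2.imwrite('pics/s6.png',np.hstack([a,b]))
E
```

```text
11.625 [ 474.63991228 -212.71013458   56.83959339] [-4.21579916  3.58296759 15.40298959]
```

View pics/s6.png

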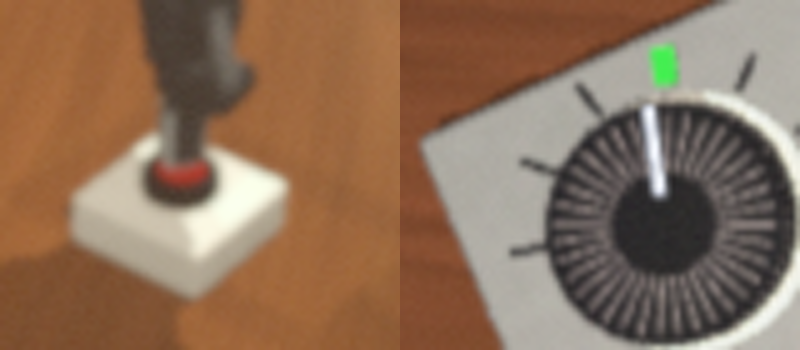

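The side view shows the fingertips on the red cap with the cap sunk near the collar. The force rose to 15 N against a hard stop, and the top view has the dial line still at green. I'll release in small steps to measure the travel.

Request:
{"api": "apply_moves", "payload": {"series": [[0.0,[0,0,0.002],0],[0.0,[0,0,0.002],0],[0.0,[0,0,0.002],0]]}}

```text
time: 12.1
tool_pos: [474.6, -212.7, 58.6]
tcp_rot: [179.6, -0.4, 27.8]
ft_force: [0.9, 1.2, 4.1]
finger_gap: -0.3
```

Request:
{"api": "apply_moves", "payload": {"series": [[0.0,[0,0,0.002],0],[0.0,[0,0,0.002],0],[0.0,[0,0,0.002],0]]}}

```text
time: 12.48
tool_pos: [474.6, -212.7, 60.6]
tcp_rot: [179.6, -0.4, 27.8]
ft_force: [0.5, 1.4, 3.1]
finger_gap: 0.1
```

Request:
{"api": "apply_moves", "payload": {"series": [[0.0,[0,0,0.002],0],[0.0,[0,0,0.002],0],[0.0,[0,0,0.002],0]]}}

```text
time: 12.85
tool_pos: [474.5, -212.7, 62.5]
tcp_rot: [179.6, -0.4, 27.8]
ft_force: [0.8, 0.8, 1.5]
finger_gap: 0.1
```

Request:
{"api": "apply_moves", "payload": {"series": [[0.0,[0,0,0.002],0],[0.0,[0,0,0.002],0],[0.0,[0,0,0.002],0]]}}

```text
time: 13.22
tool_pos: [474.2, -212.6, 64.2]
tcp_rot: [179.6, -0.4, 27.8]
ft_force: [0.2, -0.6, -0.0]
finger_gap: -0.3
```

The button lets go near z = 63 mm and stops near 57 mm, so it travelled the full 6 mm or so. I'll lift clear and make a final check.

Request:
{"api": "apply_moves", "payload": {"series": [[0.0,[0,0,0.04],0],[0.0,[0,0,0.1],0],[0.0,[0,-0.03,0.15],0],[0.0,[0,-0.06,0.17],0],[0.0,[0,-0.06,0.17],0]]}}

```text
time: 13.85
tool_pos: [474.8, -274.8, 236.5]
tcp_rot: [179.4, -0.5, 27.7]
ft_force: [0.3, -0.0, -0.6]
finger_gap: -0.3
```

```bash
python3 - <<'E'
from h import *
s=sense();print(s['time'],s['tool_pos'],s['ft_force'])
p=optics.snapshot('side');q=optics.snapshot('top')
cv2.imwrite('pics/f_top.png',q['color'])
a=cv2.resize(p['color'][200:410,200:420],None,fx=2.8,fy=2.8,interpolation=cv2.INTER_CUBIC);cv2.imwrite('pics/f_side.png',a)
for n,P in(('top0',q),('side0',p)):
    d=cv2.absdiff(cv2.imread(f'pics/{n}.png'),P['color']).max(2)
    for nm,z,c in(('loupe',46,(455,2)),('weight',30,(657,2)),('eraser',14,(768,77)),('bottle',60,(742,-60)),('brush',10,(580,-478))):
        u,v=proj(P,[[*c,z]])[0].astype(int); print(n,nm,(u,v),(d[max(v-15,0):v+15,u-15:u+15]>60).sum())
E
```

```text
13.85 [ 474.84370025 -274.82274115  236.54340682] [ 0.28590094 -0.0431082  -0.56579784]
top0 loupe (np.int64(259), np.int64(316)) 15
top0 weight (np.int64(261), np.int64(214)) 0
top0 eraser (np.int64(227), np.int64(162)) 0
top0 bottle (np.int64(291), np.int64(169)) 0
top0 brush (np.int64(496), np.int64(252)) 207
side0 loupe (np.int64(367), np.int64(289)) 166
side0 weight (np.int64(281), np.int64(279)) 0
side0 eraser (np.int64(224), np.int64(298)) 0
side0 bottle (np.int64(255), np.int64(247)) 0
side0 brush (np.int64(356), np.int64(186)) 0
```

View pics/f_top.png

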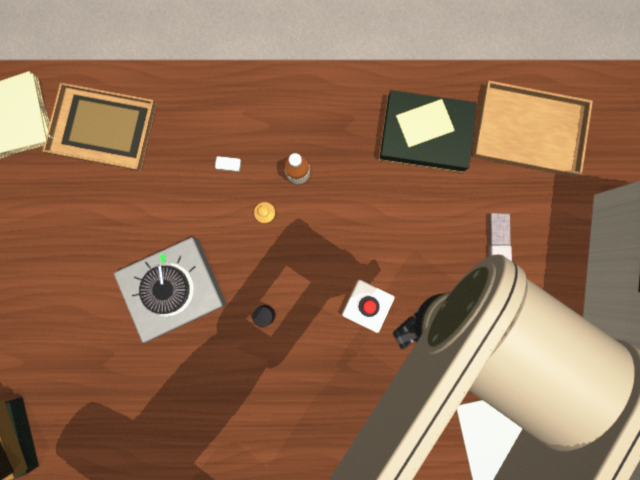

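View pics/f_side.png

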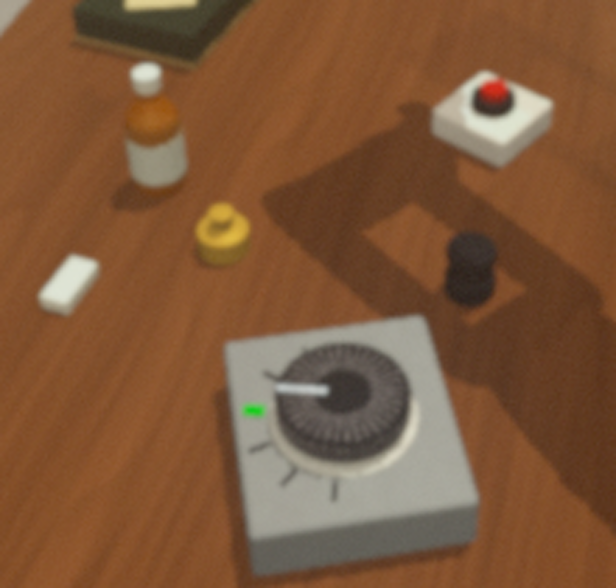

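The dial line points at green (163,258), the button is up (369,307), and the loose things are where they were. The pixel differences at the loupe and brush come from the arm and its shadow.

```bash
python3 -c "
from h import *
print(hand_in())"
```

```text
the job is handed in; nothing more can be done
None
```

I turned the dial 60° clockwise from the second click to the green mark, then pressed the shutter fully and let it up. The job was handed in at about 14 s; it gives no verdict.

- **Dial:** I set the two fingertips either side of the dial's hub, pressed it a few mm down (about 9 N) and turned the wrist. Released, the line read 9–11° in the side camera, against 10° for the green mark. It was still at green in the top view during the press and at the end.
- **Shutter:** the shut fingertips pushed the button to a hard stop at 15 N. It let go about 6 mm above that stop, so it had its full travel. The last pictures show it up and the arm clear.
- **Loose things:** the weight, eraser and bottle showed no change in either camera. The picture comparison flagged the loupe in both views and the brush in the top view. I put the loupe down to the arm's shadow, because it looks to be in the same place. In the top view the arm covered part of the brush, but the side view showed no change there.
- **Disagreement:** the cameras put the button's top at about 44 mm, but touch put it near 52 mm. I think the side camera's red centre sat too low because it also saw the side of the cap. I relied on touch for the press.

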